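# Free the seized knob of a plate press and snug it down

## Task

The knob of the small plate press has seized in its parked position. Break the black bar knob loose with a short firm clockwise twist, then keep turning it clockwise until the rubber foot holds the white well plate down snugly, by feel, with roughly 12 N; 25 N or more would crack the plate. Let go of the knob, and leave the plate in its nest and the bottles and the vial around the press where they stand.

Things in the scene. Friction and masses are not known exactly. Their poses are not given: they have to be found in the camera images.
- press: Plate press fixed to the bench. White base 110 (its x) x 180 (its y) x 12 mm; two steel posts of 16 mm diameter at y = +-80 mm carry a white bridge, 40 mm wide (x), 184 mm long (y), 88 to 104 mm above the bench; the knob is on top of its middle. Origin: centre of the base's underside, on the bench, exactly below the knob's axis; z up.
- knob_grip (a point): Point on the knob's vertical axis 132.5 mm above the bench, mid height of its grip bar. Black knob: round skirt, diameter 48 mm, 106.5 to 116.5 mm above the bench; across it an upright bar 54 mm long, 16 mm thick, 116.5 to 148.5 mm above the bench. Turns with the knob: x along the bar (to the white mark), y across its thickness, z up. The knob keeps its height.
- knob (a joint): Knob angle, rad: 0 parked (bar across the bridge), grows clockwise from above, stop at 3.0. Seized: the first 0.1 to 0.3 rad need up to about 0.7 N m, fading by 0.4 rad for good. Then an even friction of 0.26 N m; it stays where left. 1 rad lowers the ram 10 mm. Once the foot bears on the plate each N of foot load adds 0.010 N m (counter-clockwise on the tool): 0.6 N m per rad.
- ram: Steel ram, rod of 21 mm diameter under the bridge; moves straight down, does not turn. Origin: on the axis at its lower end, 54 mm above the bench when parked. Below it a brass sleeve and a sprung black rubber foot, diameter 40 mm, 6 N per mm. The sleeve was set by hand to stick out by an unknown amount: the foot meets the plate at a knob angle of 0.8 to 2.0 rad, to be felt.
- plate: White 96-well plate, 86 (x) x 128 (y) x 16 mm, 80 g, loose, lying on the base of the press between low aluminium lips. Origin: centre of its underside, 12 mm above the bench; the foot comes down on its middle.
- amber: Amber glass bottle with black cap, diameter 52 mm, 125 mm tall, loose on the bench. Bystander. Origin: centre of its underside.
- redcap: White reagent bottle with red cap, diameter 48 mm, 85 mm tall, loose on the bench. Bystander. Origin: centre of its underside.
- vial: Clear vial with orange screw cap, diameter 38 mm, 66 mm tall, loose on the bench. Bystander. Origin: centre of its underside.

How it is judged (in metres and radians):
On the way:
1. the knob is broken loose (turned past 0.5 rad) while the foot is still off the plate (value of joint knob above 0.5 rad and contact force between ram and plate below 0.5 N), for 0.1 s.
At the end, for the whole second after the job is handed in: The foot bears on the plate with 5 to 25 N, the knob is at rest and let go, the plate lies flat in its nest within 5 mm of the press's centre; the bottles and the vial are where they were (within 15 mm) (contact force between ram and plate between 5 and 25 N and velocity of joint knob between -0.05 and 0.05 rad/s and horizontal distance between plate and press below 0.005 m and angle between plate's own z axis and vertical below 0.05 rad and contact force between the fingers and anything else below 0.5 N); the robot touches nothing.
It fails at once if the foot loads the plate with 25 N or more (contact force between ram and plate above 25 N).
It fails at once if the plate is shifted by more than 6 mm (distance of plate from where it was at the start of the episode above 0.006 m).
It fails at once if a bottle or the vial is shifted by more than 15 mm (distance of any of amber, redcap, vial from where it was at the start of the episode above 0.015 m).
It also fails if it takes over 67 s, if anything falls off the work surface, if the arm or the gripper's body presses on something with over 40 N, if the wrist force passes 120 N, or if a joint passes its speed limit or range.

## Robot

A 6-joint arm with a two-finger parallel gripper is mounted at the origin on a cart in front of the work surface, level with it; the furniture and walls round the work are solid. World frame = base frame: x ahead of the robot, y to its left, z up, the work surface at z = 0. Lengths are in mm, angles in rad, forces in N, time in s.
With the tool pointing down it reaches from about 350 to 775 mm from the base axis. Payload 7.3 kg.
Tool frame: the origin (TCP) lies at the very end of the fingers, on their centre line; the grasp point (between the pads) lies 19 mm behind it; z points along the fingers, y is the line along which they close (so a half turn about z gives the same grasp; the last joint's range is limited). The gripper opens to 92 mm and grips with 3 to 60 N. Pads are 19 mm wide; open, the fingers measure 130 mm over their backs; the gripper's body (75 mm by 190 mm) begins 47 mm behind the grasp point.
Start: joints at [-1.348, 0.342, 1.524, -0, 1.275, -0.146], TCP at [189.284, -489.711, 226.741] pointing down, gripper open.
Joint ranges: [-2.53, 2.53], [-0.77, 2.02], [0.04, 2.7], [-1, 4.14], [0.28, 2.66], [-3.11, 3.11]. Speed limits (rad/s): [2.57, 2.57, 3.14, 3.14, 3.14, 3.14].

## Interface

Orientations are given as [roll, pitch, yaw] about the fixed x, y, z axes, in that order (R = Rz(yaw) Ry(pitch) Rx(roll)).
In Python, from plant import bot gives the robot as it stands.
- The arm moves only by the tool jog_arm, never from a script. Its argument "targets" is a list of rows, each an object with "xyz": the shift along the tool's x, y, z as a fraction of full scale, a list of three; "spin": the turn about the tool's z as a fraction of full scale. In form: [{"xyz": [x, y, z], "spin": spin}, ...]. A call has exactly 10 rows; each row shifts and turns the commanded pose from where the row before left it, along the tool's axes as they then stand; what a row does not reach is not made up. Full scale, the value 1, is 80 mm for a shift and 0.1 rad for a turn. A row lasts 1/8 s, in which the tool goes at most 62.5 mm and 10.7 degrees, less where a joint would pass 70% of its speed; a pose out of reach is approached as far as the arm can. A call with a number of a shift or a turn outside -1 to 1 is refused whole. A call with a gripper value outside its range is refused whole. "gripper" is the opening in per cent of the stroke, from 0 (shut) to 100 (fully open), set as the call begins (left out, the last holds). The fingers move at their own pace and stop on an object; the grip force is fixed at half the most. Time passes only in rows, so rows that do not move let the fingers close, or fill a call up. It gives the time, the measured TCP pose, the force, the opening and the grip force at its end, in the units of the state.
- bot.get_obs(): the state, without advancing time (a new reading comes with each control period).
- bot.capture(name): name is "side" or "top"; returns the picture (400x640x3 uint8, blue, green, red); there is no depth.
- bot.get_calibration(name): a dict with "vfov" (degrees; the focal length in pixels is half the picture's height over the tangent of half this angle, whatever the lens; pixels are square), "cx", "cy" (the principal point, pixels), "eye" and "rotation" of the camera in the world. Camera axes: x right, y down, z forward; pixel columns grow to the right and rows downward; lengths in mm; the calibration is good to about 2 mm. A picture is of the moment at which its call begins. get_calibration takes no time and is no camera call.
- bot.close_job(): hands the job in; it is judged then, once.
The state is a dict: "time": time; "joint_positions": joint angles; "dq": joint speeds; "tau": joint torques, N m; "tool_pos": TCP position; "tcp_rot": TCP orientation; "contact_force": force on the tool from outside, world axes, zero at the start; "moment": the same for the moment, N m; "grip_width": finger opening in mm; "finger_force": force on a finger pad.
Only numpy, scipy, OpenCV 4.12 (cv2) and the standard library are available. Lean on these libraries where they do the work, as an engineer would, in place of code of your own. Each camera call takes 0.05 s, during which the arm holds its last target. There are 200 camera calls.

## Working session

There is one attempt and no reset: what is moved stays moved. The work goes in short steps, Python scripts to look and compute and a tool call to move; the robot and the scene stay as the last step left them, time stands still between calls to the robot, and variables do not carry over. Pictures are saved under pics/ and viewed, at most 10 in all, crops included, and the job is handed in when it is done.

Besides the shell and the picture viewer there is one more tool, called after "Call:" in YAML: its name, and indented under it one key for each argument. jog_arm: Moves the arm, as the interface text tells. Shift numbers are shares of 80 mm and turn numbers shares of 0.1 rad, none past 1 either way. Its arguments: {"type":"object","properties":{"targets":{"type":"array","items":{"type":"object","properties":{"xyz":{"type":"array","items":{"type":"number"}},"spin":{"type":"number"}}}},"gripper":{"type":"number"}},"required":["targets"]}

```bash
mkdir -p pics; python3 - <<'E'
from plant import bot
import cv2
for n in("top","side"):
    cv2.imwrite(f"pics/{n}0.png",bot.capture(n)); print(n,bot.get_calibration(n))
print(bot.get_obs())
E
```

```text
top {'vfov': 52.60209939656958, 'cx': 322.22286902511206, 'cy': 204.9377661522356, 'eye': array([ 495.48541341,  261.61842045, 1158.4435382 ]), 'rotation': array([-3.07611091, -0.02064486, -1.58969726])}
side {'vfov': 50.06669722681879, 'cx': 318.64328228547123, 'cy': 199.70114480180388, 'eye': array([ 534.83043085, 1241.08456329,  582.47996941]), 'rotation': array([-2.03309491, -0.01278023, -3.12960749])}
{'time': 0.1, 'joint_positions': array([-1.34800268e+00,  3.42665861e-01,  1.52490372e+00, -1.49720104e-05,
        1.27538523e+00, -1.45994210e-01]), 'dq': array([ 0.00073856, -0.0004897 , -0.00203684, -0.00136462, -0.00018507,
       -0.00053733]), 'tau': array([ 1.58471372e-03, -4.32002735e+01, -2.44694638e+01,  7.19087804e-02,
        5.27082221e-02, -4.10052382e-05]), 'tool_pos': array([ 189.19554211, -489.34805357,  226.11400344]), 'tcp_rot': array([-3.14024290e+00, -1.83996765e-04,  3.68792100e-01]), 'contact_force': array([-0.03809355, -0.13478469,  0.13377422]), 'moment': array([-0.00654201, -0.01122993, -0.05393618]), 'finger_force': 0.0, 'grip_width': 91.65668682070421}
```

View pics/top0.png

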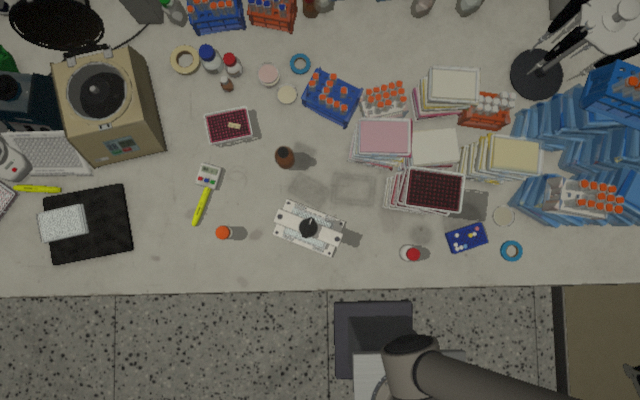

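View pics/side0.png

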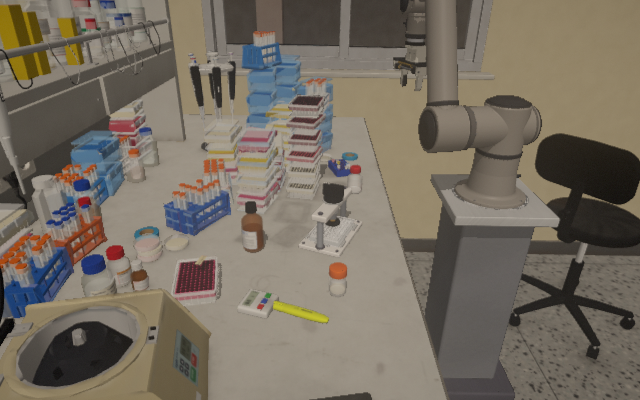

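The top view shows the press with its knob near (309,227), amber (285,156), redcap (411,254) and vial (223,232). The side view shows the knob near (335,195). Next I'll zoom in on the press and compute positions.

```bash
cat > h.py <<'E'
import numpy as np, cv2
from scipy.spatial.transform import Rotation as R
from plant import bot
def ray(n,u,v,z):
    c=bot.get_calibration(n); f=200/np.tan(np.radians(c['vfov']/2))
    d=R.from_euler('xyz',c['rotation']).as_matrix()@np.array([(u-c['cx'])/f,(v-c['cy'])/f,1])
    return c['eye']+d*(z-c['eye'][2])/d[2]
E
python3 - <<'E'
from h import *
im=cv2.imread("pics/top0.png"); s=cv2.imread("pics/side0.png")
a=cv2.resize(im[190:265,260:360],(800,600),interpolation=cv2.INTER_CUBIC)
cv2.imwrite("pics/crop.png",a)
b=cv2.resize(s[165:265,285:375],(540,600),interpolation=cv2.INTER_CUBIC)
cv2.imwrite("pics/crops.png",b)
g=cv2.cvtColor(im,cv2.COLOR_BGR2GRAY)
m=((g<70)*255).astype(np.uint8); m[:, :295]=0; m[:,325:]=0; m[:212]=0; m[243:]=0
ys,xs=np.nonzero(m); print(len(xs),xs.mean(),ys.mean(),cv2.minAreaRect(np.c_[xs,ys].astype(np.float32)))
print(ray("top",xs.mean(),ys.mean(),140))
for n,u,v,z in(("amber",285,156,125),("red",412,254,85),("vial",223,232,66)): print(n,ray("top",u,v,z))
E
```

```text
252 307.8015873015873 227.87301587301587 ((308.0, 227.5), (19.0, 16.0), 90.0)
[504.79325177 276.64482903 140.        ]
amber [690.82135751 332.48773134 125.        ]
red [431.00790383   2.6550766   85.        ]
vial [498.67768556 505.09218801  66.        ]
```

View pics/crop.png

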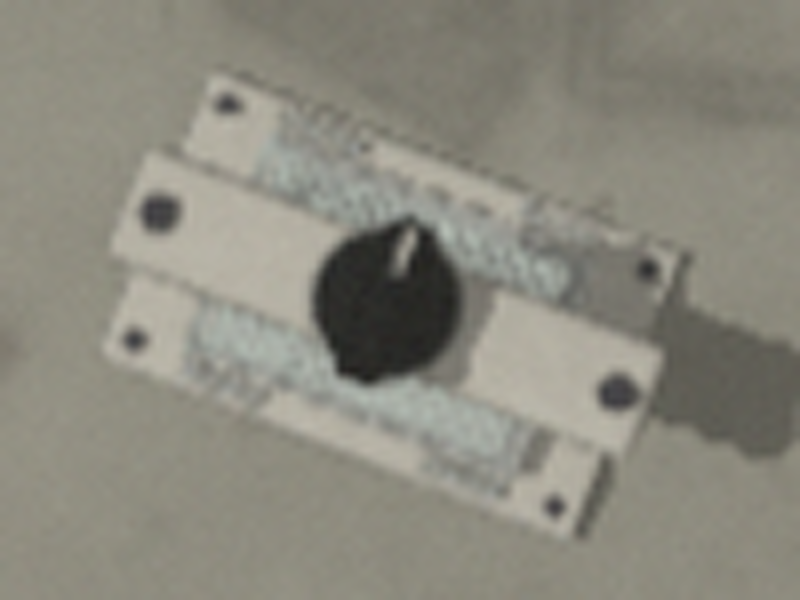

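View pics/crops.png

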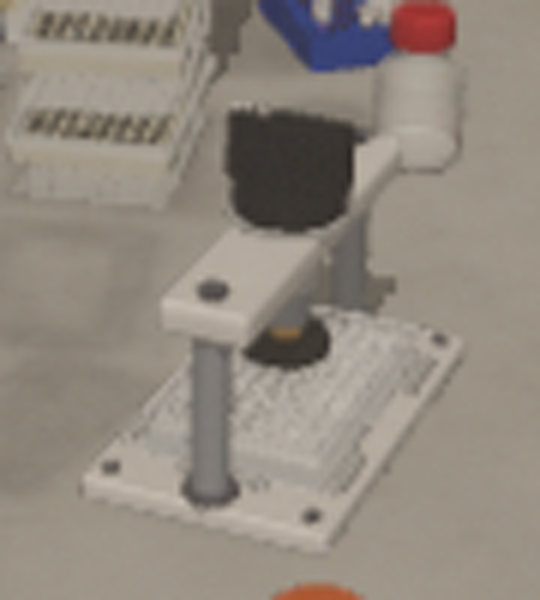

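The zoomed top view shows the bridge's post heads at crop (160,213) and (618,392). The bar ends are at (412,218), which carries the white mark, and (357,382). I'll work out the axis and bar heading from these.

```bash
python3 - <<'E'
from h import *
P=lambda a,b,z: ray("top",260+(a+.5)/8-.5,190+(b+.5)/8-.5,z)
p,q=P(160,213,104),P(618,392,104); print((p+q)/2,np.linalg.norm(p-q),np.degrees(np.arctan2(*(p-q)[[1,0]]))-90)
p,q=P(412,218,148.5),P(357,382,148.5); print((p+q)/2,np.linalg.norm(p-q),np.degrees(np.arctan2(*(p-q)[[1,0]])))
c=[(227,103),(648,268),(134,340),(555,506)]
print(np.mean([P(*k,12) for k in c],0))
p,q=[ray("side",285+(a+.5)/6-.5,165+(b+.5)/6-.5,z) for a,b,z in((213,290,104),(209,490,12))];print(p,q)
p=P(160,213,104);print(p)
E
```

```text
[506.40703705 276.1773336  104.        ] 159.86453801953812 -22.38336425520886
[506.78564915 276.9091593  148.5       ] 53.75286015998839 -19.51538118759129
[506.83972279 276.70177818  12.        ]
[535.98967912 350.584228   104.        ] [536.29800583 352.01349473  12.        ]
[536.84539853 350.08723672 104.        ]
```

Call:
jog_arm:
  targets:
    - {"xyz": [0.47,-0.3,0],"spin": 0}
    - {"xyz": [0.47,-0.3,0],"spin": 0}
    - {"xyz": [0.47,-0.3,0],"spin": 0}
    - {"xyz": [0.47,-0.3,0],"spin": 0}
    - {"xyz": [0.47,-0.3,0],"spin": 0}
    - {"xyz": [0.47,-0.3,0],"spin": 0}
    - {"xyz": [0.47,-0.3,0],"spin": 0}
    - {"xyz": [0.47,-0.3,0],"spin": 0}
    - {"xyz": [0.23,-0.5,0],"spin": 0}
    - {"xyz": [0.23,-0.5,0],"spin": 0}
  gripper: 100

```text
time: 1.35
tool_pos: [406.0, -112.8, 226.3]
tcp_rot: [-3.141, 0.001, 0.369]
contact_force: [-0.2, 1.0, -0.1]
grip_width: 91.6
finger_force: 0.0
```

Call:
jog_arm:
  targets:
    - {"xyz": [0.23,-0.5,0],"spin": 0}
    - {"xyz": [0.23,-0.5,0],"spin": 0}
    - {"xyz": [0.23,-0.5,0],"spin": 0}
    - {"xyz": [0.23,-0.5,0],"spin": 0}
    - {"xyz": [0.23,-0.5,0],"spin": 0}
    - {"xyz": [0.23,-0.5,0],"spin": 0}
    - {"xyz": [0.39,-0.27,0],"spin": 0}
    - {"xyz": [0.39,-0.27,0],"spin": 0}
    - {"xyz": [0.39,-0.27,0],"spin": 0}
    - {"xyz": [0.39,-0.27,0],"spin": 0}

```text
time: 2.6
tool_pos: [508.2, 276.0, 226.2]
tcp_rot: [3.141, 0.001, 0.369]
contact_force: [0.3, 0.3, -0.3]
grip_width: 92.0
finger_force: 0.0
```

Call:
jog_arm:
  targets:
    - {"xyz": [0,0,0],"spin": -1}
    - {"xyz": [0,0,0],"spin": -1}
    - {"xyz": [0,0,0],"spin": -1}
    - {"xyz": [0,0,0],"spin": -1}
    - {"xyz": [0,0,0],"spin": -1}
    - {"xyz": [0,0,0],"spin": -1}
    - {"xyz": [0,0,0],"spin": -1}
    - {"xyz": [0,0,0],"spin": -1}
    - {"xyz": [0,0,0],"spin": -1}
    - {"xyz": [0,0,0],"spin": -1}

```text
time: 3.85
tool_pos: [507.6, 274.8, 226.2]
tcp_rot: [-3.141, 0.001, 1.372]
contact_force: [0.7, 0.5, -0.2]
grip_width: 91.6
finger_force: 0.0
```

Call:
jog_arm:
  targets:
    - {"xyz": [0,0,0],"spin": -1}
    - {"xyz": [0,0,0],"spin": -1}
    - {"xyz": [0,0,0],"spin": -1}
    - {"xyz": [0,0,0],"spin": -1}
    - {"xyz": [0,0,0],"spin": -1}
    - {"xyz": [0,0,0],"spin": -1}
    - {"xyz": [0,0,0],"spin": -1}
    - {"xyz": [0,0,0],"spin": -1}
    - {"xyz": [0,0,0],"spin": -1}
    - {"xyz": [0,0,0],"spin": -1}

```text
time: 5.1
tool_pos: [507.6, 274.9, 226.2]
tcp_rot: [-3.14, -0.0, 2.372]
contact_force: [0.5, 0.5, -1.1]
grip_width: 91.8
finger_force: 0.0
```

Call:
jog_arm:
  targets:
    - {"xyz": [0,0,0],"spin": -1}
    - {"xyz": [0,0,0],"spin": -1}
    - {"xyz": [0,0,0],"spin": -1}
    - {"xyz": [0,0,0],"spin": -0.8}
    - {"xyz": [0,0,0],"spin": 0}
    - {"xyz": [0,0,0],"spin": 0}
    - {"xyz": [0,0,0],"spin": 0}
    - {"xyz": [0,0,0],"spin": 0}
    - {"xyz": [0,0,0],"spin": 0}
    - {"xyz": [0,0,0],"spin": 0}

```text
time: 6.35
tool_pos: [507.9, 274.9, 226.7]
tcp_rot: [-3.142, 0.0, 2.749]
contact_force: [0.2, -0.6, -1.4]
grip_width: 91.8
finger_force: 0.0
```

Call:
jog_arm:
  targets:
    - {"xyz": [0.02,0.013,0.3],"spin": 0}
    - {"xyz": [0,0,0.3],"spin": 0}
    - {"xyz": [0,0,0.3],"spin": 0}
    - {"xyz": [0,0,0.2],"spin": 0}
    - {"xyz": [0,0,0.1],"spin": 0}
    - {"xyz": [0,0,0.1],"spin": 0}
    - {"xyz": [0,0,0.02],"spin": 0}
    - {"xyz": [0,0,0],"spin": 0}
    - {"xyz": [0,0,0],"spin": 0}
    - {"xyz": [0,0,0],"spin": 0}

```text
time: 7.6
tool_pos: [506.9, 276.6, 121.4]
tcp_rot: [3.141, 0.0, 2.749]
contact_force: [0.4, -0.5, 0.3]
grip_width: 91.7
finger_force: 0.0
```

Call:
jog_arm:
  targets:
    - {"xyz": [0,0,0],"spin": 0}
    - {"xyz": [0,0,0],"spin": 0}
    - {"xyz": [0,0,0],"spin": 0}
    - {"xyz": [0,0,0],"spin": 0}
    - {"xyz": [0,0,0],"spin": 0}
    - {"xyz": [0,0,0],"spin": 0}
    - {"xyz": [0,0,0],"spin": 0}
    - {"xyz": [0,0,0],"spin": 0}
    - {"xyz": [0,0,0],"spin": 0}
    - {"xyz": [0,0,0],"spin": 0}
  gripper: 0

```text
time: 8.85
tool_pos: [507.3, 277.6, 121.1]
tcp_rot: [3.139, 0.001, 2.749]
contact_force: [2.0, 5.4, -1.4]
grip_width: 15.7
finger_force: 30.0
```

```bash
python3 - <<'E'
from h import *
o=bot.get_obs()
for k in("time","tool_pos","tcp_rot","contact_force","moment","finger_force","grip_width","joint_positions","tau"):print(k,np.round(o[k],3))
cv2.imwrite("pics/side1.png",cv2.resize(bot.capture("side")[130:230,270:390],(720,600),interpolation=cv2.INTER_CUBIC))
E
```

```text
time 8.85
tool_pos [507.269 277.65  121.143]
tcp_rot [3.139e+00 1.000e-03 2.749e+00]
contact_force [ 2.003  5.412 -1.422]
moment [ 0.737 -0.417 -0.079]
finger_force 29.987
grip_width 15.709
joint_positions [ 0.368  0.537  1.521  0.002  1.082 -0.811]
tau [ -1.898 -51.26  -20.815  -0.972   1.034  -0.063]
```

View pics/side1.png

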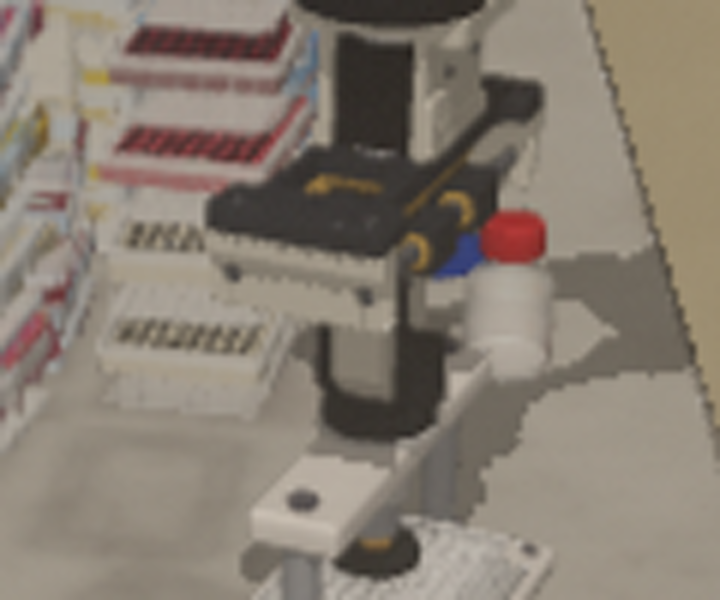

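The fingers hold the bar with the pads flat (15.7 mm, 30 N). Next is the breakaway twist.

Call:
jog_arm:
  targets:
    - {"xyz": [0,0.013,0],"spin": 0}
    - {"xyz": [0,0,0],"spin": 1}
    - {"xyz": [0,0,0],"spin": 1}
    - {"xyz": [0,0,0],"spin": 1}
    - {"xyz": [0,0,0],"spin": 1}
    - {"xyz": [0,0,0],"spin": 1}
    - {"xyz": [0,0,0],"spin": 0.5}
    - {"xyz": [0,0,0],"spin": 0}
    - {"xyz": [0,0,0],"spin": 0}
    - {"xyz": [0,0,0],"spin": 0}

```text
time: 10.15
tool_pos: [507.0, 277.4, 121.2]
tcp_rot: [-3.141, -0.0, 2.199]
contact_force: [-2.2, 1.0, 2.3]
grip_width: 16.1
finger_force: 30.0
```

```bash
cat >> h.py <<'E'
def st():
    o=bot.get_obs()
    for k in("time","tool_pos","tcp_rot","contact_force","moment","finger_force","grip_width","joint_positions","tau"):print(k,np.round(o[k],3))
E
python3 - <<'E'
from h import *
st()
cv2.imwrite("pics/side2.png",cv2.resize(bot.capture("side")[130:230,270:390],(720,600),interpolation=cv2.INTER_CUBIC))
E
```

```text
time 10.15
tool_pos [506.977 277.447 121.163]
tcp_rot [-3.141 -0.     2.199]
contact_force [-2.159  0.985  2.325]
moment [ 0.091  0.231 -0.294]
finger_force 30.027
grip_width 16.108
joint_positions [ 0.368  0.537  1.52   0.     1.085 -0.26 ]
tau [ -0.601 -49.525 -22.13   -0.421  -0.454  -0.28 ]
```

View pics/side2.png

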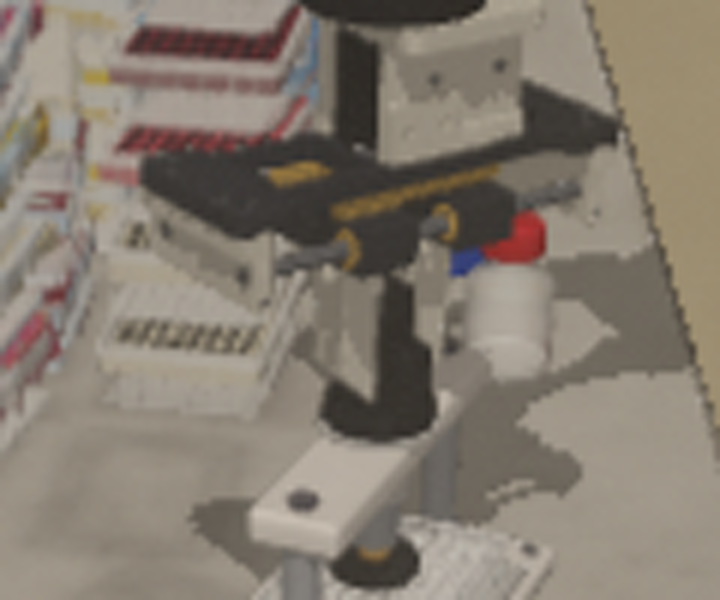

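The bar turned with the gripper, and the torque is now about 0.28 N m, so the knob is loose at about 0.55 rad. I'll now turn slowly while watching the torque.

Call:
jog_arm:
  targets:
    - {"xyz": [0,0,0],"spin": 0.2}
    - {"xyz": [0,0,0],"spin": 0.2}
    - {"xyz": [0,0,0],"spin": 0.2}
    - {"xyz": [0,0,0],"spin": 0.2}
    - {"xyz": [0,0,0],"spin": 0.2}
    - {"xyz": [0,0,0],"spin": 0.2}
    - {"xyz": [0,0,0],"spin": 0.2}
    - {"xyz": [0,0,0],"spin": 0.2}
    - {"xyz": [0,0,0],"spin": 0.2}
    - {"xyz": [0,0,0],"spin": 0.2}

```text
time: 11.45
tool_pos: [506.9, 277.4, 121.1]
tcp_rot: [-3.141, 0.0, 1.997]
contact_force: [-5.0, -1.3, 5.0]
grip_width: 15.7
finger_force: 30.0
```

```bash
python3 -c "from h import *;st()"
```

```text
time 11.45
tool_pos [506.876 277.371 121.083]
tcp_rot [-3.141  0.     1.997]
contact_force [-5.007 -1.326  5.038]
moment [-0.178  0.926  0.204]
finger_force 30.006
grip_width 15.703
joint_positions [ 0.368  0.537  1.52  -0.     1.085 -0.059]
tau [-1.2500e+00 -4.8061e+01 -2.3176e+01 -1.0900e-01 -1.6910e+00  3.1000e-02]
```

Call:
jog_arm:
  targets:
    - {"xyz": [0,0,0],"spin": 0.15}
    - {"xyz": [0,0,0],"spin": 0.15}
    - {"xyz": [0,0,0],"spin": 0.15}
    - {"xyz": [0,0,0],"spin": 0.15}
    - {"xyz": [0,0,0],"spin": 0.15}
    - {"xyz": [0,0,0],"spin": 0.15}
    - {"xyz": [0,0,0],"spin": 0.15}
    - {"xyz": [0,0,0],"spin": 0.15}
    - {"xyz": [0,0,0],"spin": 0.15}
    - {"xyz": [0,0,0],"spin": 0.15}

```text
time: 12.7
tool_pos: [506.8, 277.3, 121.1]
tcp_rot: [-3.141, 0.0, 1.848]
contact_force: [-5.4, -0.6, 5.4]
grip_width: 15.7
finger_force: 30.0
```

```bash
python3 -c "from h import *;st()"
```

```text
time 12.7
tool_pos [506.785 277.336 121.094]
tcp_rot [-3.141  0.     1.848]
contact_force [-5.361 -0.612  5.355]
moment [-0.246  0.91   0.221]
finger_force 30.006
grip_width 15.726
joint_positions [ 0.368  0.537  1.52  -0.     1.085  0.091]
tau [ -1.271 -47.945 -23.307  -0.115  -1.822   0.082]
```

Call:
jog_arm:
  targets:
    - {"xyz": [0,0,0],"spin": 0.15}
    - {"xyz": [0,0,0],"spin": 0.15}
    - {"xyz": [0,0,0],"spin": 0.15}
    - {"xyz": [0,0,0],"spin": 0.15}
    - {"xyz": [0,0,0],"spin": 0.15}
    - {"xyz": [0,0,0],"spin": 0.15}
    - {"xyz": [0,0,0],"spin": 0.15}
    - {"xyz": [0,0,0],"spin": 0.15}
    - {"xyz": [0,0,0],"spin": 0.15}
    - {"xyz": [0,0,0],"spin": 0.15}

```text
time: 13.95
tool_pos: [506.6, 277.3, 121.1]
tcp_rot: [-3.14, 0.0, 1.698]
contact_force: [-6.7, -0.9, 5.8]
grip_width: 16.1
finger_force: 30.0
```

```bash
python3 -c "from h import *;st()"
```

```text
time 13.95
tool_pos [506.64  277.316 121.081]
tcp_rot [-3.14   0.     1.698]
contact_force [-6.679 -0.852  5.765]
moment [-0.23   1.049  0.242]
finger_force 30.006
grip_width 16.098
joint_positions [ 0.368  0.537  1.52  -0.     1.085  0.241]
tau [ -1.33  -47.83  -23.436  -0.14   -1.952   0.082]
```

Call:
jog_arm:
  targets:
    - {"xyz": [0,-0.012,0],"spin": 0.1}
    - {"xyz": [0,0,0],"spin": 0.1}
    - {"xyz": [0,0,0],"spin": 0.1}
    - {"xyz": [0,0,0],"spin": 0.1}
    - {"xyz": [0,0,0],"spin": 0.1}
    - {"xyz": [0,0,0],"spin": 0.1}
    - {"xyz": [0,0,0],"spin": 0.1}
    - {"xyz": [0,0,0],"spin": 0.1}
    - {"xyz": [0,0,0],"spin": 0.1}
    - {"xyz": [0,0,0],"spin": 0.1}

```text
time: 15.2
tool_pos: [506.5, 277.3, 121.1]
tcp_rot: [3.141, 0.0, 1.598]
contact_force: [2.1, -2.0, 2.5]
grip_width: 16.2
finger_force: 30.0
```

```bash
python3 -c "from h import *;st()"
```

```text
time 15.2
tool_pos [506.46  277.32  121.094]
tcp_rot [3.141 0.    1.598]
contact_force [ 2.125 -1.954  2.454]
moment [-0.256 -0.21   0.218]
finger_force 30.001
grip_width 16.171
joint_positions [ 0.368  0.536  1.522 -0.     1.083  0.341]
tau [  0.78  -49.483 -21.139   0.629   0.148   0.129]
```

Call:
jog_arm:
  targets:
    - {"xyz": [0,0,0],"spin": 0.15}
    - {"xyz": [0,0,0],"spin": 0.15}
    - {"xyz": [0,0,0],"spin": 0.15}
    - {"xyz": [0,0,0],"spin": 0.15}
    - {"xyz": [0,0,0],"spin": 0.15}
    - {"xyz": [0,0,0],"spin": 0.15}
    - {"xyz": [0,0,0],"spin": 0.15}
    - {"xyz": [0,0,0],"spin": 0.15}
    - {"xyz": [0,0,0],"spin": 0.15}
    - {"xyz": [0,0,0],"spin": 0.15}

```text
time: 16.45
tool_pos: [506.3, 277.3, 121.1]
tcp_rot: [3.141, 0.0, 1.448]
contact_force: [2.9, -2.0, 0.6]
grip_width: 15.7
finger_force: 30.0
```

```bash
python3 -c "from h import *;st()"
```

```text
time 16.45
tool_pos [506.332 277.349 121.128]
tcp_rot [3.141 0.    1.448]
contact_force [ 2.939 -2.022  0.645]
moment [-0.315 -0.643  0.18 ]
finger_force 29.999
grip_width 15.661
joint_positions [ 0.368  0.536  1.522 -0.     1.083  0.492]
tau [  1.614 -49.555 -20.259   0.961   0.764   0.075]
```

Call:
jog_arm:
  targets:
    - {"xyz": [0,0,0],"spin": 0.15}
    - {"xyz": [0,0,0],"spin": 0.15}
    - {"xyz": [0,0,0],"spin": 0.15}
    - {"xyz": [0,0,0],"spin": 0.15}
    - {"xyz": [0,0,0],"spin": 0.15}
    - {"xyz": [0,0,0],"spin": 0.15}
    - {"xyz": [0,0,0],"spin": 0.15}
    - {"xyz": [0,0,0],"spin": 0.15}
    - {"xyz": [0,0,0],"spin": 0.15}
    - {"xyz": [0,0,0],"spin": 0.15}

```text
time: 17.7
tool_pos: [506.2, 277.3, 121.1]
tcp_rot: [3.142, 0.0, 1.298]
contact_force: [3.8, -2.4, 1.6]
grip_width: 15.9
finger_force: 30.0
```

```bash
python3 -c "from h import *;st()"
```

```text
time 17.7
tool_pos [506.239 277.343 121.111]
tcp_rot [3.142 0.    1.298]
contact_force [ 3.767 -2.36   1.556]
moment [-0.267 -0.626  0.282]
finger_force 30.015
grip_width 15.924
joint_positions [ 0.369  0.536  1.522 -0.     1.083  0.642]
tau [  1.603 -49.103 -19.929   0.992   0.824   0.133]
```

Call:
jog_arm:
  targets:
    - {"xyz": [0,0,0],"spin": 0.1}
    - {"xyz": [0,0,0],"spin": 0.1}
    - {"xyz": [0,0,0],"spin": 0.1}
    - {"xyz": [0,0,0],"spin": 0.1}
    - {"xyz": [0,0,0],"spin": 0.1}
    - {"xyz": [0,0,0],"spin": 0.1}
    - {"xyz": [0,0,0],"spin": 0.1}
    - {"xyz": [0,0,0],"spin": 0.1}
    - {"xyz": [0,0,0],"spin": 0}
    - {"xyz": [0,0,0],"spin": 0}

```text
time: 18.95
tool_pos: [506.2, 277.3, 121.1]
tcp_rot: [-3.142, 0.0, 1.219]
contact_force: [2.9, -1.1, 3.8]
grip_width: 15.9
finger_force: 30.0
```

```bash
python3 -c "from h import *;st()"
```

```text
time 18.95
tool_pos [506.203 277.344 121.103]
tcp_rot [-3.142  0.     1.219]
contact_force [ 2.926 -1.091  3.78 ]
moment [-0.212 -0.52   0.185]
finger_force 30.004
grip_width 15.922
joint_positions [ 0.368  0.536  1.522 -0.     1.083  0.721]
tau [  1.184 -48.477 -19.916   0.766   0.602   0.252]
```

```bash
cat >> h.py <<'E'
def av(n=6):
    a=[]
    for i in range(n):
        im=bot.capture("side"); o=bot.get_obs(); a.append([o["moment"][2],o["tau"][5],*o["contact_force"],o["time"]])
    print(np.round(a,3)); print(np.mean(a,0).round(3)); return im
E
python3 - <<'E'
from h import *
im=av(); cv2.imwrite("pics/side3.png",cv2.resize(im[160:230,290:374],(720,600),interpolation=cv2.INTER_CUBIC))
E
```

```text
[[ 0.236  0.249  2.878 -1.21   4.126 19.   ]
 [ 0.197  0.249  2.764 -1.675  3.062 19.05 ]
 [ 0.218  0.248  2.686 -1.325  2.662 19.1  ]
 [ 0.25   0.248  4.167 -0.356  3.449 19.15 ]
 [ 0.16   0.248  2.311 -0.938  3.464 19.2  ]
 [ 0.279  0.248  3.002 -1.146  3.254 19.25 ]]
[ 0.223  0.248  2.968 -1.108  3.336 19.125]
```

View pics/side3.png

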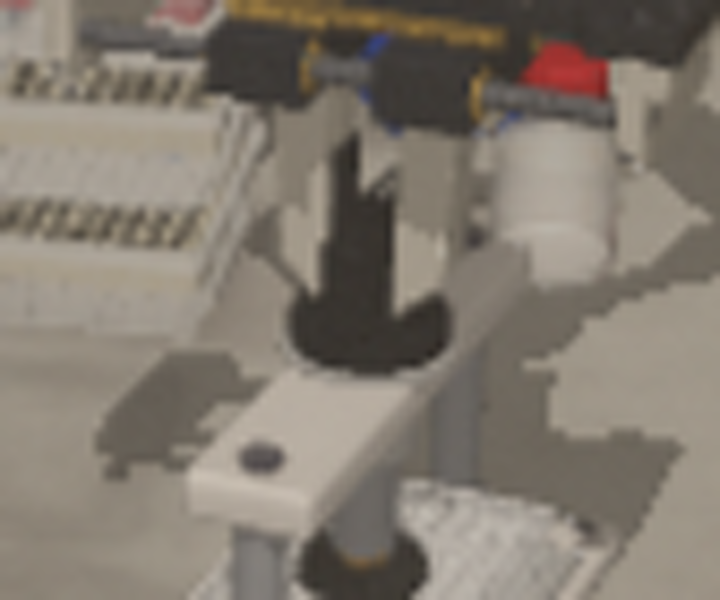

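tau6 at rest is nearly noise-free and reads 0.25 N m, which is bare friction, so the foot hasn't touched the plate yet. The picture shows the bar still held between the pads and the foot low, just over the plate.

Call:
jog_arm:
  targets:
    - {"xyz": [0,0,0],"spin": 0.15}
    - {"xyz": [0,0,0],"spin": 0.15}
    - {"xyz": [0,0,0],"spin": 0.15}
    - {"xyz": [0,0,0],"spin": 0.15}
    - {"xyz": [0,0,0],"spin": 0.15}
    - {"xyz": [0,0,0],"spin": 0.15}
    - {"xyz": [0,0,0],"spin": 0.15}
    - {"xyz": [0,0,0],"spin": 0}
    - {"xyz": [0,0,0],"spin": 0}
    - {"xyz": [0,0,0],"spin": 0}

```text
time: 20.5
tool_pos: [506.1, 277.4, 121.1]
tcp_rot: [-3.141, 0.0, 1.114]
contact_force: [1.2, -0.6, 4.8]
grip_width: 15.8
finger_force: 30.0
```

```bash
python3 -c "from h import *;st();av(5)"
```

```text
time 20.5
tool_pos [506.103 277.38  121.066]
tcp_rot [-3.141  0.     1.114]
contact_force [ 1.179 -0.58   4.81 ]
moment [ 0.001 -0.107  0.323]
finger_force 30.013
grip_width 15.77
joint_positions [0.369 0.536 1.522 0.    1.083 0.826]
tau [  0.154 -47.697 -20.16    0.329   0.157   0.279]
[[ 0.294  0.279  1.005 -0.345  4.94  20.55 ]
 [ 0.299  0.279  0.829 -0.794  4.633 20.6  ]
 [ 0.269  0.279  0.803 -0.814  4.619 20.65 ]
 [ 0.283  0.278  0.793 -0.194  5.955 20.7  ]
 [ 0.3    0.279  0.78  -0.478  5.349 20.75 ]]
[ 0.289  0.279  0.842 -0.525  5.099 20.65 ]
```

Call:
jog_arm:
  targets:
    - {"xyz": [0,0,0],"spin": 0.15}
    - {"xyz": [0,0,0],"spin": 0.15}
    - {"xyz": [0,0,0],"spin": 0.15}
    - {"xyz": [0,0,0],"spin": 0.15}
    - {"xyz": [0,0,0],"spin": 0.1}
    - {"xyz": [0,0,0],"spin": 0}
    - {"xyz": [0,0,0],"spin": 0}
    - {"xyz": [0,0,0],"spin": 0}
    - {"xyz": [0,0,0],"spin": 0}
    - {"xyz": [0,0,0],"spin": 0}

```text
time: 22.0
tool_pos: [506.1, 277.4, 121.1]
tcp_rot: [-3.141, 0.0, 1.043]
contact_force: [-0.6, 0.6, 5.3]
grip_width: 15.9
finger_force: 30.0
```

```bash
python3 -c "from h import *;st();av(5)"
```

```text
time 22.0
tool_pos [506.097 277.414 121.096]
tcp_rot [-3.141  0.     1.043]
contact_force [-0.562  0.584  5.317]
moment [ 0.02  -0.015  0.366]
finger_force 30.047
grip_width 15.867
joint_positions [0.369 0.536 1.522 0.    1.083 0.896]
tau [-2.4400e-01 -4.7511e+01 -2.0269e+01  2.1700e-01  2.6000e-02  3.6100e-01]
[[ 0.353  0.361  0.542 -1.275  5.154 22.05 ]
 [ 0.378  0.361 -0.117 -0.771  4.885 22.1  ]
 [ 0.357  0.361 -0.412  0.455  5.583 22.15 ]
 [ 0.405  0.361  1.098  0.711  5.22  22.2  ]
 [ 0.345  0.361  0.558 -0.028  5.437 22.25 ]]
[ 0.367  0.361  0.334 -0.182  5.256 22.15 ]
```

Call:
jog_arm:
  targets:
    - {"xyz": [0,0,0],"spin": 0.15}
    - {"xyz": [0,0,0],"spin": 0.15}
    - {"xyz": [0,0,0],"spin": 0.1}
    - {"xyz": [0,0,0],"spin": 0}
    - {"xyz": [0,0,0],"spin": 0}
    - {"xyz": [0,0,0],"spin": 0}
    - {"xyz": [0,0,0],"spin": 0}
    - {"xyz": [0,0,0],"spin": 0}
    - {"xyz": [0,0,0],"spin": 0}
    - {"xyz": [0,0,0],"spin": 0}

```text
time: 23.5
tool_pos: [506.1, 277.5, 121.1]
tcp_rot: [-3.141, 0.0, 1.003]
contact_force: [0.1, 0.4, 5.7]
grip_width: 16.1
finger_force: 30.1
```

```bash
python3 -c "from h import *;av(6)"
```

```text
[[ 3.710e-01  3.800e-01  1.300e-02  1.071e+00  5.135e+00  2.355e+01]
 [ 4.000e-01  3.800e-01  7.300e-02 -5.100e-02  5.699e+00  2.360e+01]
 [ 3.580e-01  3.800e-01  9.500e-02  1.033e+00  4.570e+00  2.365e+01]
 [ 3.680e-01  3.800e-01  1.218e+00 -2.390e-01  4.955e+00  2.370e+01]
 [ 3.550e-01  3.800e-01 -3.760e-01  4.600e-02  5.193e+00  2.375e+01]
 [ 3.520e-01  3.800e-01  7.050e-01  2.710e-01  4.393e+00  2.380e+01]]
[ 0.367  0.38   0.288  0.355  4.991 23.675]
```

Call:
jog_arm:
  targets:
    - {"xyz": [0,0,0],"spin": 0}
    - {"xyz": [0,0,0],"spin": 0}
    - {"xyz": [0,0,0],"spin": 0}
    - {"xyz": [0,0,0],"spin": 0}
    - {"xyz": [0,0,0],"spin": 0}
    - {"xyz": [0,0,0],"spin": 0}
    - {"xyz": [0,0,0],"spin": 0}
    - {"xyz": [0,0,0],"spin": 0}
    - {"xyz": [0,0,0],"spin": 0}
    - {"xyz": [0,0,0],"spin": 0}
  gripper: 100

```text
time: 25.05
tool_pos: [506.2, 277.4, 121.1]
tcp_rot: [3.142, 0.0, 1.004]
contact_force: [0.0, 0.8, 0.2]
grip_width: 91.8
finger_force: 0.0
```

Call:
jog_arm:
  targets:
    - {"xyz": [0,0,-0.1],"spin": 0}
    - {"xyz": [0,0,-0.2],"spin": 0}
    - {"xyz": [0,0,-0.3],"spin": 0}
    - {"xyz": [0,0,-0.3],"spin": 0}
    - {"xyz": [0,0,-0.3],"spin": 0}
    - {"xyz": [0,0,-0.1],"spin": 0}
    - {"xyz": [0,0,0],"spin": 0}
    - {"xyz": [0,0,0],"spin": 0}
    - {"xyz": [0,0,0],"spin": 0}
    - {"xyz": [0,0,0],"spin": 0}

```text
time: 26.3
tool_pos: [506.1, 277.3, 224.5]
tcp_rot: [-3.141, 0.001, 1.004]
contact_force: [0.2, -0.5, 0.1]
grip_width: 91.8
finger_force: 0.0
```

```bash
python3 - <<'E'
from h import *
im=av(2); cv2.imwrite("pics/side4.png",cv2.resize(im[150:300,220:380],(640,600),interpolation=cv2.INTER_CUBIC))
E
```

```text
[[-8.000e-03 -0.000e+00 -2.300e-02  3.870e-01 -5.680e-01  2.635e+01]
 [-5.000e-03 -0.000e+00  6.270e-01  2.500e-01  5.230e-01  2.640e+01]]
[-6.0000e-03 -0.0000e+00  3.0200e-01  3.1800e-01 -2.2000e-02  2.6375e+01]
```

View pics/side4.png

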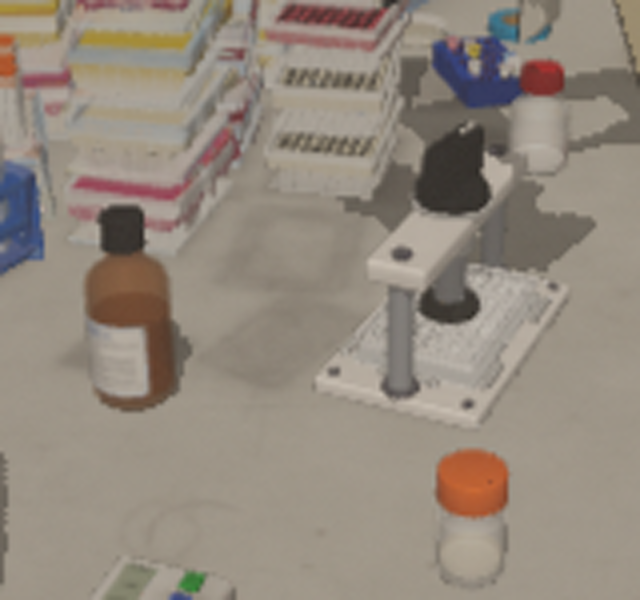

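The gripper is clear, the knob has stayed turned, and the foot is pressed on the plate. The plate is in its nest and the bottles and vial are standing. The unloaded torque sensors read zero, so the 12 N estimate holds.

```bash
python3 -c "from plant import bot;print(bot.close_job())"
```

```text
the job is handed in; nothing more can be done
None
```

The job is handed in: the knob is broken loose and turned to about 1.74 rad. By torque the foot holds the plate with about 12 N, the knob is let go, and in the last picture the plate, bottles and vial look unmoved. The hand-in call returned no verdict.

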